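# Stand the slumped coffee carton back up and face up the row

### The arm

A 7-joint arm with a two-finger parallel gripper is mounted at the origin on the work surface. World frame = base frame: x ahead of the robot, y to its left, z up, the work surface at z = 0. Lengths are in m, angles in rad, forces in N, time in s.
With the tool pointing down it reaches from about 0.4 to 0.875 m from the base axis. Payload 19.3 kg.
Tool frame: the origin (TCP) lies midway between the tips of the shut fingers; the grasp point (between the pads) lies bot.grip_point_offset behind it (bot.grip_point_offset is the distance from the TCP to the grasp point, in m); z points along the fingers, y is the direction in which the jaws open and shut (so a half turn about z gives the same grasp; the last joint's range is limited). The gripper opens to 85 mm and grips with 20 to 120 N. Pads are 22 mm wide; open, the fingers measure 114 mm over their backs; the gripper's body (76 mm by 85 mm) begins 54 mm behind the grasp point. The pads swing forward as they close: fully open they stand 13 mm farther back than shut.
Start: joints at [1.107, 0.521, -0.036, 1.599, 0.021, 1.021, -0.113], TCP at [0.24, -0.577, 0.2] pointing down, gripper open.
Joint ranges: [-2.91, 2.91], [-0.3, 2.13], [-1.5, 1.42], [0.17, 2.43], [-1.26, 4.41], [0.16, 1.93], [-2.52, 2.52]. Speed limits (rad/s): [1.89, 1.89, 2.39, 2.39, 3.01, 3.01, 3.01].

### API

Orientations are given as [roll, pitch, yaw] about the fixed x, y, z axes, in that order (R = Rz(yaw) Ry(pitch) Rx(roll)).
In Python, from workcell import bot gives the robot as it stands.
- The arm moves only by the tool servo_tool, never from a script. Its argument "rows" is a list that holds one entry, the list of rows, each a list of 6 numbers: the shift along the tool's x, y, z in cm, then the turn, a rotation vector about the tool's x, y, z in degrees. A call has 1 to 5 rows; each row shifts and turns the commanded pose from where the row before left it, along the tool's axes as they then stand; what a row does not reach is not made up. A row lasts 1/8 s, in which the tool goes at most 62.5 mm and 10.7 degrees, less where a joint would pass 70% of its speed; a pose out of reach is approached as far as the arm can. A call is refused whole if a number of a shift passes 6.25 or a number of a turn 10.7, either way. A call with a gripper value outside its range is refused whole. "grip" is the opening, from -1 (shut) to 1 (fully open), so that 0 is half open, set as the call begins (left out, the last holds). The fingers move at their own pace and stop on an object; "squeeze" is the grip in N (left out, the last holds). Time passes only in rows, so rows that do not move let the fingers close. It gives the time, the measured TCP pose, the force and the opening at its end, in the units of the state.
- bot.observe(): the state, without advancing time (a new reading comes with each control period).
- bot.grab_frame(name): name is "scene" or "top"; returns a dict with "image" (420x560x3 uint8, red, green, blue), "K" (3x3 intrinsics, pixels), "R" (3x3) and "t" (3): a world point X has camera coordinates R X + t. Camera axes: x right, y down, z forward; pixel columns grow to the right and rows downward; lengths in m; the calibration is good to about 2 mm. A picture is of the moment at which its call begins. There is no depth.
- bot.job_done(): hands the job in, once; it reports no verdict.
The state is a dict: "clock": time; "qpos": joint angles; "qd": joint speeds; "joint_efforts": joint torques, N m; "position": TCP position; "tool_rot": TCP orientation; "force": force on the tool from outside, world axes, zero at the start; "moment": the same for the moment, N m; "grip_width": finger opening in m.
Only numpy, scipy, OpenCV 4.12 (cv2) and the standard library are available. Lean on these libraries where they do the work, as an engineer would, in place of code of your own. Each camera call takes 0.05 s, during which the arm holds its last target.

### The job

On the retail display board the kraft-brown coffee carton has slumped sideways onto the wooden packet crate. With the fingertips, push it back upright onto its own base, then slide it straight back along the board until it stands square and flush with the other three cartons, near the back rail. Only push it: do not pinch it, lift it or press hard enough to dent it, and leave the other cartons, the crate and everything else where they stand.

Things in the scene. Friction and masses are not known exactly. Their poses are not given: they have to be found in the camera images.
- display: Fixed light-wood display board 240 (x) x 460 (y) x 18 mm, brass strip on its front edge. Origin: centre of its underside. x points to the back of the display, away from the robot (turned up to 17 degrees), y left, z up. The cartons stand on its top. On its back edge stands a rail 45 mm high above the board, front face at board x = +108 mm. A carton is flush with its origin at board x = 55 mm.
- kraft_carton: The slumped carton, kraft brown with cream labels and red bands: rigid uniform box 100 (x, front to back) x 48 (y) x 150 mm (z), 0.2 to 0.4 kg. Origin: centre of its base. Its top leans 28 degrees to the left (board +y) against the crate's near top edge. It stands 25 to 55 mm forward of the row. Friction on the board 0.5 to 0.7: pushed back higher than 65 mm above the board it may tip instead of slide.
- kraft_foot (a point): Middle of the long left (+y) bottom edge of the kraft carton, 24 mm left of its origin: the edge on which it rests while it leans and about which it tips up. It stays on the board throughout. Once pushed to within about 18 degrees of upright, the carton settles onto its base by itself.
- kraft_top_edge (a point): Middle of the long left (+y) top edge of the kraft carton, 150 mm from kraft_foot. While the carton leans this edge overhangs the crate, about 150 mm above the counter, with nothing beside it on the far (left) side.
- packet_crate: Dark-wood open crate of drip packets, 130 (x) x 100 (y) x 70 mm high, 0.9 kg, loose, standing on the board to the left of the kraft carton; nothing in it is higher than its rim. Origin: centre of its underside. Its near (right) face is 37 mm to the left of the kraft carton's resting edge.
- blue_carton: Blue carton of the row, same size and frame as the kraft one (100 x 48 x 150 mm), about 0.29 kg, loose, standing upright and square on the board with its back near the rail. The three stand side by side in any order to the right (board -y) of the kraft carton; once that is upright, 8 to 16 mm lie between it and the nearest of them. Origin: centre of its base.
- black_carton: Black carton of the row, same size and frame as the kraft one (100 x 48 x 150 mm), about 0.29 kg, loose, standing upright and square on the board with its back near the rail. The three stand side by side in any order to the right (board -y) of the kraft carton; once that is upright, 8 to 16 mm lie between it and the nearest of them. Origin: centre of its base.
- green_carton: Green carton of the row, same size and frame as the kraft one (100 x 48 x 150 mm), about 0.29 kg, loose, standing upright and square on the board with its back near the rail. The three stand side by side in any order to the right (board -y) of the kraft carton; once that is upright, 8 to 16 mm lie between it and the nearest of them. Origin: centre of its base.
- milk_pitcher: Bystander: stainless milk pitcher, 105 mm high, 88 mm across, at the left. Origin: centre of its underside.
- cup: Bystander: white mug, 62 mm high, 76 mm across, at the left near the robot. Origin: centre of its underside.
- tamper: Bystander: coffee tamper standing on its 58 mm steel base, turned orange-brown handle, 92 mm high, at the right. Origin: centre of its underside.
- dosing_cup: Bystander: small black dosing cup, 58 mm across, 50 mm high, at the right. Origin: centre of its underside.
There are look-alikes about, which are no part of the job. What is shaped like the kraft_carton but pink or purple is not meant.

How it is judged:
On the way, in this order (a step that is already met when the one before it is completed fails the run):
1. the kraft carton stands upright on its base on the board (angle between kraft_carton's own z axis and vertical below 0.06 rad and z of kraft_carton in the frame of display between 0.014 and 0.022 m and angular speed of kraft_carton below 0.3 rad/s), for 0.2 s.
2. it has been slid back, upright, flush with the row (angle between kraft_carton's own z axis and vertical below 0.06 rad and z of kraft_carton in the frame of display between 0.014 and 0.022 m and x of kraft_carton in the frame of display between 0.044 and 0.066 m and angle between the x axis of kraft_carton and the x axis of display, either way round below 0.14 rad and y of kraft_carton in the frame of display between -0.03 and 0.045 m), for 0.2 s.
At the end, for the whole second after the job is handed in: Kraft carton at rest on its base on the board, untouched, upright within 3.4 deg, square within 8 deg, front within 11 mm of flush with the row (board x 44 to 66 mm, y -30 to 45 mm); the other three cartons upright and within 15 mm of their start (all of step 2 and linear speed of kraft_carton below 0.01 m/s and angular speed of kraft_carton below 0.05 rad/s and contact force between the fingers and kraft_carton below 0.05 N and distance of each of blue_carton, black_carton, green_carton from where it was at the start of the episode below 0.015 m and angle between each of blue_carton, black_carton, green_carton's own z axis and vertical below 0.05 rad).
It fails at once if the kraft carton was lifted: the edge it rests on rose more than 20 mm off the board, or its base more than 35 mm (height (world z) of kraft_foot above 0.038 m or height (world z) of kraft_carton above 0.053 m).
It fails at once if the kraft carton was pinched, or pressed with more than 20 N (contact force between the fingers and kraft_carton above 20 N).
It fails at once if the kraft carton fell over (more than 46 degrees from upright) (angle between kraft_carton's own z axis and vertical above 0.8 rad).
It fails at once if another carton was knocked (moved more than 20 mm or tilted more than 11 degrees) (distance of any of blue_carton, black_carton, green_carton from where it was at the start of the episode above 0.02 m or angle between any of blue_carton, black_carton, green_carton's own z axis and vertical above 0.2 rad).
It fails at once if the crate or another thing on the counter was moved more than 20 mm, or the crate tilted (distance of any of packet_crate, milk_pitcher, cup, tamper, dosing_cup from where it was at the start of the episode above 0.02 m or angle between packet_crate's own z axis and vertical above 0.1 rad).
It also fails if it takes over 51 s, if anything falls off the work surface, if the arm or the gripper's body presses on something with over 40 N, if the wrist force passes 120 N, or if a joint passes its speed limit or range.

## Working session

There is one attempt and no reset: what is moved stays moved. The work goes in short steps, Python scripts to look and compute and a tool call to move; the robot and the scene stay as the last step left them, time stands still between calls to the robot, and variables do not carry over. Pictures are saved under pics/ and viewed, and the job is handed in when it is done.

Besides the shell and the picture viewer there is one more tool, called after "Emit:" as name(argument=value, ...), one argument or row to a line, values as JSON. servo_tool: Moves the arm, as the interface text tells. Its arguments: {"type":"object","properties":{"rows":{"type":"array"},"grip":{"type":"number"},"squeeze":{"type":"number"}},"required":["rows"]}

```bash
mkdir -p pics; ls; python3 - <<'E'
from workcell import bot
import cv2
print(bot.observe(), bot.grip_point_offset)
for n in ("scene","top"):
    f=bot.grab_frame(n); cv2.imwrite(f"pics/{n}0.png",f["image"][:,:,::-1]); print(n,f["K"],f["R"],f["t"])
E
```

```text
pics
{'clock': 0.0, 'qpos': array([ 1.10681219,  0.52201534, -0.03634807,  1.59997688,  0.02119926,
        1.02107646, -0.11281397]), 'qd': array([-6.33924202e-04, -7.25109868e-04, -8.25711616e-05, -1.48900034e-03,
        2.41466864e-03, -9.14089739e-05, -3.61788079e-04]), 'joint_efforts': array([-4.92319268e-04, -9.27117920e+01,  1.97961710e+00, -3.69931090e+01,
        1.77969213e-02,  8.24380433e-03,  8.80863399e-05]), 'position': array([ 0.23964606, -0.57685029,  0.19933583]), 'tool_rot': array([-3.14050347e+00,  6.54013436e-05,  3.93777197e-01]), 'force': array([0.91923554, 0.04104346, 0.26344191]), 'moment': array([ 0.02534701, -0.00166023,  0.03036406]), 'grip_width': 0.08545253374840767} 0.0187
scene [[452.96113384   0.         284.02568368]
 [  0.         452.96113384 212.13270833]
 [  0.           0.           1.        ]] [[-0.14367163  0.98957402  0.01008527]
 [ 0.77805364  0.11924786 -0.61677587]
 [-0.61154803 -0.08076632 -0.78707421]] [ 0.05158586 -0.28304214  1.71419882]
top [[392.14243305   0.         278.98881716]
 [  0.         392.14243305 208.69597081]
 [  0.           0.           1.        ]] [[ 2.18877406e-02 -9.99760201e-01  6.83223866e-04]
 [-9.94162755e-01 -2.18374009e-02 -1.05657678e-01]
 [ 1.05647261e-01  1.63337213e-03 -9.94402327e-01]] [0.00924277 0.46290347 1.23393133]
```

View pics/scene0.png

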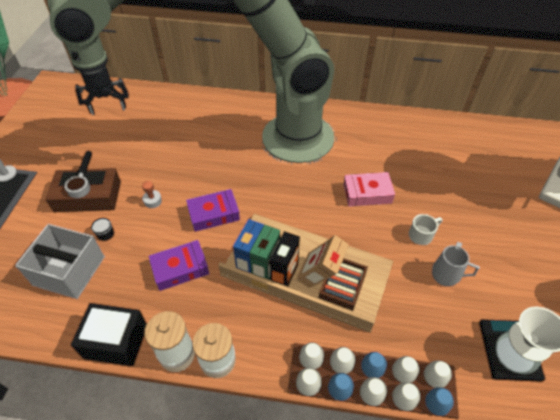

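View pics/top0.png

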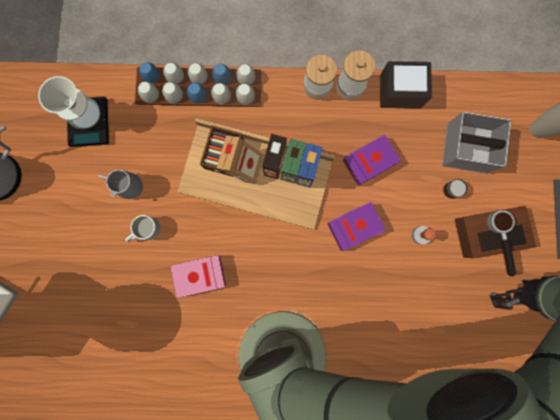

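The two pictures show the board at top-view (180–330, 120–230). From the left along it are the crate, the leaning kraft carton (about 245,158), then black, green and blue. I'll zoom in for corners.

```bash
python3 - <<'E'
import cv2
a=cv2.imread("pics/top0.png")[110:240,170:340]; cv2.imwrite("pics/topz.png",cv2.resize(a,None,fx=4.6,fy=4.6,interpolation=cv2.INTER_CUBIC))
a=cv2.imread("pics/scene0.png")[205:330,215:395]; cv2.imwrite("pics/scenez.png",cv2.resize(a,None,fx=4.4,fy=4.4,interpolation=cv2.INTER_CUBIC))
E
```

```text
(no output)
```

View pics/topz.png

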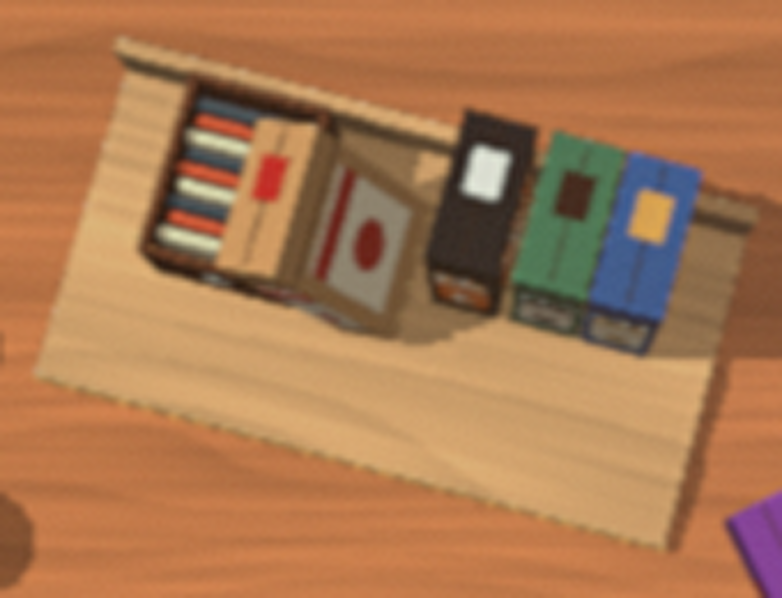

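View pics/scenez.png

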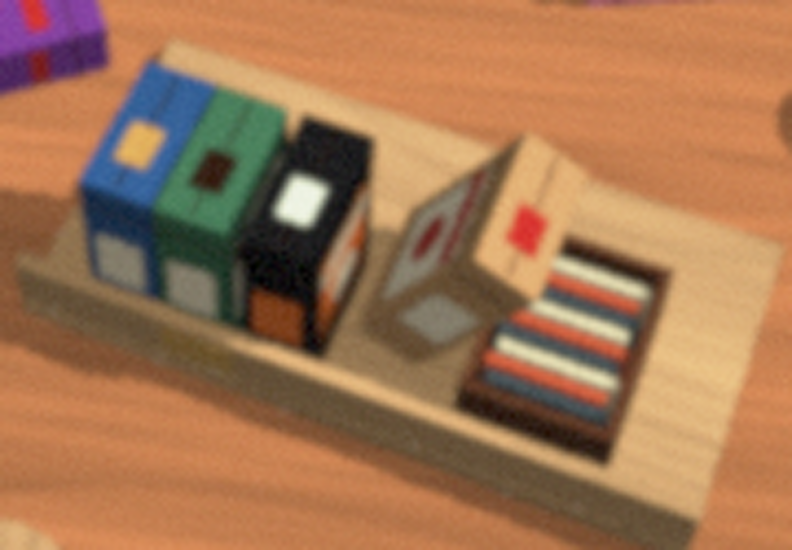

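```bash
cat > h.py <<'E'
import numpy as np, cv2, pickle
from workcell import bot
C=lambda n:bot.grab_frame(n)
def ray(f,uv,z):
    K,R,t=np.array(f["K"]),np.array(f["R"]),np.array(f["t"])
    d=R.T@np.linalg.inv(K)@np.array([uv[0],uv[1],1.]); o=-R.T@t
    return o+d*(z-o[2])/d[2]
def proj(f,X):
    p=np.array(f["K"])@(np.array(f["R"])@np.array(X)+np.array(f["t"])); return p[:2]/p[2]
tz=lambda p:((p[0]+.5)/4.6-.5+170,(p[1]+.5)/4.6-.5+110)
sz=lambda p:((p[0]+.5)/4.4-.5+215,(p[1]+.5)/4.4-.5+205)
E
python3 - <<'E'
from h import *
T=C("top");S=C("scene")
FL=ray(T,tz((36,375)),.018);FR=ray(T,tz((668,550)),.018)
BL=ray(T,tz((120,40)),.063);BR=ray(T,tz((757,208)),.063)
print("top",FL,FR,BL,BR)
sFL=ray(S,sz((780,245)),.018);sFR=ray(S,sz((170,42)),.018);sBL=ray(S,sz((690,522)),.063);sBR=ray(S,sz((18,258)),.063)
print("scene",sFL,sFR,sBL,sBR)
print(np.linalg.norm(FL-FR),np.linalg.norm(BL-BR),np.linalg.norm((FL-BL)[:2]))
P=[FL,FR,BL,BR];Q=[sFL,sFR,sBL,sBR]
for A in (P,Q):
    d=(A[0]-A[1])[:2]+(A[2]-A[3])[:2]; print("yaw",np.degrees(np.arctan2(-d[0],d[1])),"c",sum(A)[:2]/4)
M=[(a+b)/2 for a,b in zip(P,Q)]
d=(M[0]-M[1])[:2]+(M[2]-M[3])[:2]; yaw=np.arctan2(-d[0],d[1]); c=sum(M)[:2]/4
ex=np.array([np.cos(yaw),np.sin(yaw)]);ey=np.array([-np.sin(yaw),np.cos(yaw)])
B=lambda X:np.round(np.array([(X[:2]-c)@ex,(X[:2]-c)@ey])*1000,1)
print(yaw,c)
for n,p,z in [("TLb",(257,118),.1504),("TLf",(218,268),.1504),("TRb",(330,128),.173),("TRf",(290,283),.173),("crate FL",(148,255),.088),("crate BL",(192,80),.088),("crate BR",(330,115),.088),
 ("blkFL",(430,265),.168),("blkBL",(466,110),.168),("blkBR",(535,130),.168),("blkFR",(497,285),.168),("kraft base front low",(385,335),.018+.048*.469),("bluFR",(648,325),.168)]:
    print("T",n,B(ray(T,tz(p),z)))
for n,p,z in [("TRf",(530,135),.173),("TLf",(590,172),.1504),("TRb",(473,265),.173),("TLb",(533,303),.1504),("foot back",(418,360),.018),("baseR back",(367,318),.0405),("blkBL",(330,240),.168),("blkFL",(372,138),.168),("blk base BL",(322,355),.018),("crateFL",(670,268),.088),("crateFR",(568,238),.088)]:
    print("S",n,B(ray(S,sz(p),z)))
E
```

```text
top [0.51328692 0.34968356 0.018     ] [ 0.39975404 -0.09699483  0.018     ] [0.74240079 0.29115265 0.063     ] [ 0.63330385 -0.15110119  0.063     ]
scene [0.51038417 0.34898033 0.018     ] [ 0.40094555 -0.09451318  0.018     ] [0.74390033 0.28660516 0.063     ] [ 0.62463306 -0.15077275  0.063     ]
0.46088100170597995 0.45551136691011895 0.23647205095160928
yaw -14.06031037868426 c [0.5721864  0.09818505]
yaw -14.55467652317674 c [0.56996578 0.09757489]
-0.24969796561424315 [0.57107609 0.09787997]
T TLb [ 68.6 103.8]
T TLf [-31.8 100. ]
T TRb [69. 53.]
T TRf [-32.5  49.5]
T crate FL [-25.7 160.9]
T crate BL [ 97.8 167. ]
T crate BR [99.5 70.2]
T blkFL [  2.8 -30.7]
T blkBL [104.5 -25.5]
T blkBR [103.7 -70.8]
T blkFR [  1.8 -74.4]
T kraft base front low [-28.2  -1.8]
T bluFR [   2.6 -171.8]
S TRf [-31.6  62.5]
S TLf [-35.5 102.7]
S TRb [69.8 61.5]
S TLb [67.  99.9]
S foot back [58.  31.7]
S baseR back [54.2 -6.5]
S blkBL [ 83.6 -23.2]
S blkFL [  5.1 -27.2]
S blk base BL [ 79.  -27.5]
S crateFL [-28.4 166.1]
S crateFR [-24.5  99.4]
```

The poses from the two views agree to within a few mm. Board yaw is about -14.3° and its centre is about (.571, .098). In the board frame:

- **Kraft carton:** x ≈ 18 mm, foot at y ≈ 31, top edge at y ≈ 101.
- **Black carton:** left face at y ≈ -27.
- **Crate:** right face at y ≈ 68.

First I'll shut the gripper, raise it and turn it square to the board.

Emit:
servo_tool(
  rows=[
    [[0,0,-1.5,0,0,7.4],[0,0,-1.5,0,0,7.4],[0,0,-1.5,0,0,7.4],[0,0,-1.5,0,0,7.4],[0,0,0,0,0,7.4]],
  ],
  grip=-1,
)

```text
clock: 0.82
position: [0.24, -0.5775, 0.2609]
tool_rot: [3.141, -0.001, -0.256]
force: [0.1, -0.2, -0.5]
grip_width: -0.0002
```

Emit:
servo_tool(
  rows=[
    [[0.9,-4.4,0,0,0,0],[0.9,-4.4,0,0,0,0],[0.9,-4.4,0,0,0,0],[0.9,-4.4,0,0,0,0],[0.9,-4.4,0,0,0,0]],
  ],
)

```text
clock: 1.45
position: [0.3387, -0.3739, 0.2599]
tool_rot: [3.142, -0.0, -0.252]
force: [0.4, -0.7, 0.4]
grip_width: 0.0002
```

Emit:
servo_tool(
  rows=[
    [[0.9,-4.4,0,0,0,0],[0.9,-4.4,0,0,0,0],[0.9,-4.4,0,0,0,0],[0.9,-4.4,0,0,0,0],[0.9,-4.4,0,0,0,0]],
  ],
)

```text
clock: 2.08
position: [0.4371, -0.1721, 0.26]
tool_rot: [3.142, -0.0, -0.252]
force: [0.5, -0.5, 0.2]
grip_width: 0.0003
```

Emit:
servo_tool(
  rows=[
    [[0.9,-4.4,0,0,0,0],[0.9,-4.4,0,0,0,0],[0.9,-4.4,0,0,0,0],[0.9,-4.4,0,0,0,0],[0.9,-4.4,0,0,0,0]],
  ],
)

```text
clock: 2.7
position: [0.5355, 0.0296, 0.2599]
tool_rot: [3.142, 0.0, -0.252]
force: [1.0, -0.8, 0.5]
grip_width: -0.0
```

Emit:
servo_tool(
  rows=[
    [[0.7,-4.2,0,0,0,0],[0.7,-4.2,0,0,0,0],[0.7,-4.2,0,0,0,0],[0.7,-4.2,0,0,0,0],[0.7,-4.2,0,0,0,0]],
  ],
)

```text
clock: 3.32
position: [0.6218, 0.2242, 0.2597]
tool_rot: [3.141, 0.0, -0.252]
force: [0.0, 0.1, 0.0]
grip_width: -0.0002
```

```bash
cat >> h.py <<'E'
yaw=-.2497;c=np.array([.5711,.0979])
ex=np.array([np.cos(yaw),np.sin(yaw)]);ey=np.array([-np.sin(yaw),np.cos(yaw)])
B=lambda X:np.round(np.array([(np.array(X)[:2]-c)@ex,(np.array(X)[:2]-c)@ey])*1000,1)
W=lambda b,z:np.append(c+(ex*b[0]+ey*b[1])/1000,z)
def snap(tag):
    for n,(x0,x1,y0,y1) in (("top",(170,340,110,240)),("scene",(215,395,205,330))):
        f=C(n);cv2.imwrite(f"pics/{n}_{tag}.png",f["image"][:,:,::-1])
        cv2.imwrite(f"pics/{n}_{tag}_z.png",cv2.resize(f["image"][y0:y1,x0:x1,::-1],None,fx=4.4,fy=4.4,interpolation=cv2.INTER_CUBIC))
    s=bot.observe();print(s["clock"],s["position"],s["tool_rot"],s["force"],"board",B(s["position"]))
E
python3 -c "
from h import *
snap('a');print(bot.observe()['qpos'])"
```

```text
3.425 [0.62122647 0.22778104 0.25883924] [-3.14010624e+00  1.75004641e-03 -2.47492298e-01] [-0.52947828  0.71969473 -0.04774954] board [ 16.5 138.2]
[-0.28748584  0.54169452 -0.24195871  1.41329357  0.13035046  1.2027267
 -2.36133699]
```

View pics/scene_a_z.png

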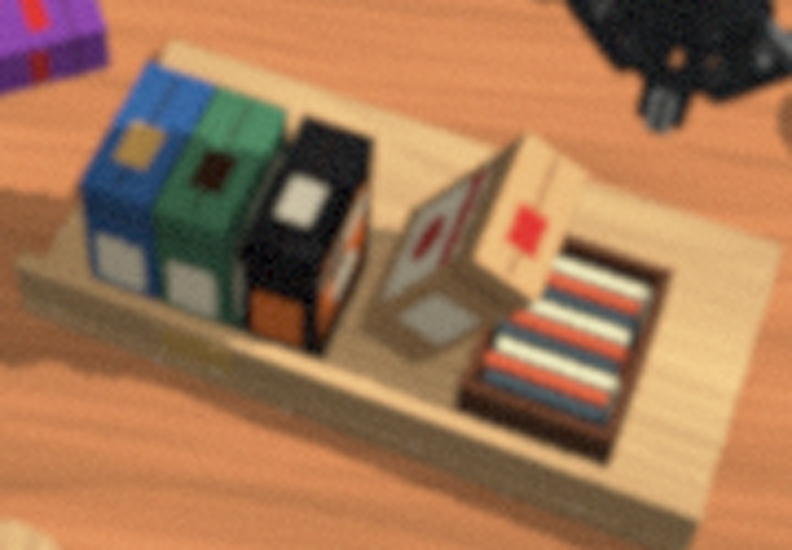

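The view shows the gripper clear to the left of the carton. Lowering beside the overhanging top edge.

Emit:
servo_tool(
  rows=[
    [[0,0,3,0,0,0],[0,0,3,0,0,0],[0,0,3,0,0,0],[0,0,2.5,0,0,0],[0,0,1,0,0,0]],
  ],
)

```text
clock: 4.05
position: [0.6207, 0.2224, 0.1335]
tool_rot: [3.14, 0.002, -0.252]
force: [0.3, -0.2, 0.5]
grip_width: -0.0001
```

Emit:
servo_tool(
  rows=[
    [[0,0.4,0,0,0,0],[0,0.4,0,0,0,0],[0,0.4,0,0,0,0],[0,0.4,0,0,0,0],[0,0,0,0,0,0]],
  ],
)

```text
clock: 4.68
position: [0.6175, 0.207, 0.1352]
tool_rot: [-3.142, -0.0, -0.253]
force: [0.6, -0.2, -0.8]
grip_width: -0.0001
```

```bash
python3 -c "
from h import *
snap('b')"
```

```text
4.775 [0.61740701 0.20757316 0.13504411] [-3.14138298e+00 -1.17708072e-04 -2.51966629e-01] [-0.61456221 -0.17601391  1.22504135] board [ 17.8 117.7]
```

View pics/scene_b_z.png

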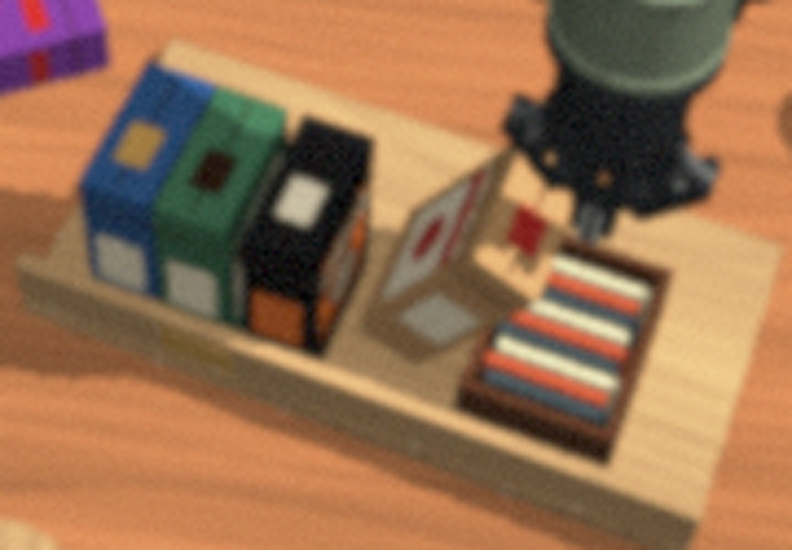

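View pics/top_b_z.png

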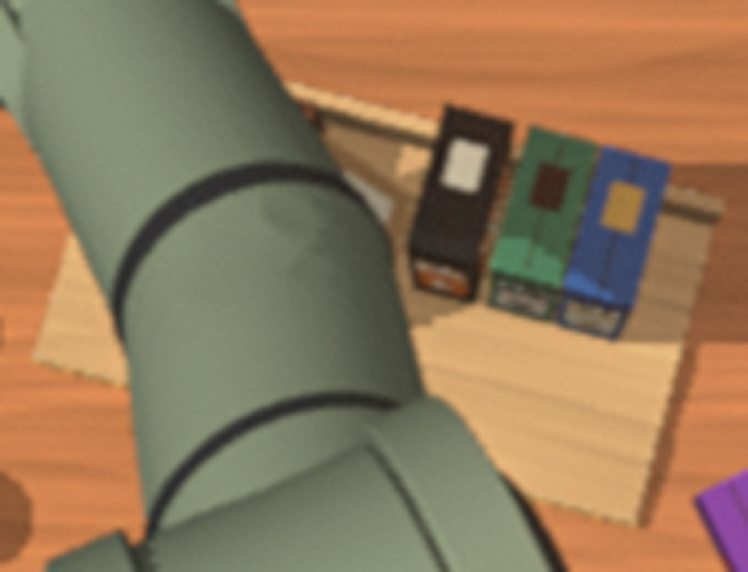

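```bash
python3 -c "
from h import *
S=C('scene');f=lambda X:(proj(S,X)+.5-np.array([215,205]))*4.4-.5
print('tip',f(W((17.8,117.7),.135)))
for d in (45,57,70):
  for z in (.16,.18,.2,.22): print(d,z,f(W((17.8,117.7-d),z)).round(),f(W((17.8,117.7+d),z)).round())
"
```

```text
tip [583.98418438 261.09386098]
45 0.16 [518. 214.] [661. 264.]
45 0.18 [521. 196.] [667. 246.]
45 0.2 [524. 177.] [672. 228.]
45 0.22 [528. 158.] [677. 209.]
57 0.16 [499. 208.] [681. 271.]
57 0.18 [502. 190.] [686. 253.]
57 0.2 [505. 171.] [692. 235.]
57 0.22 [508. 151.] [698. 216.]
70 0.16 [479. 201.] [702. 278.]
70 0.18 [481. 183.] [708. 261.]
70 0.2 [484. 164.] [714. 242.]
70 0.22 [487. 144.] [720. 223.]
```

```bash
python3 -c "
from h import *
S=C('scene');f=lambda X:(proj(S,X)+.5-np.array([215,205]))*4.4-.5
print('tip a',f([.6218,.2242,.2597]))
a=cv2.imread('pics/scene_b.png')[220:275,320:385];cv2.imwrite('pics/bz.png',cv2.resize(a,None,fx=10,fy=10,interpolation=cv2.INTER_CUBIC))
print('b',(proj(S,W((17.8,117.7),.135))-[320,220])*10)
"
```

```text
tip a [640.26464321 153.78579808]
b [273.37314633 439.53150222]
```

View pics/bz.png

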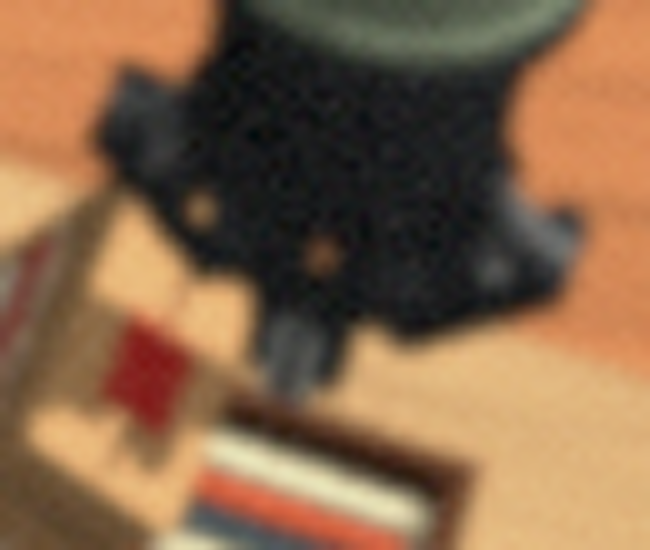

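```bash
python3 -c "
from h import *
S=C('scene');T=C('top')
p=np.array([.2396,-.5769,.2125]);ty=np.array([np.sin(.394),-np.cos(.394),0])
for F,n,o in ((S,'scene0',(70,60)),(T,'top0',(480,270))):
  a=cv2.imread('pics/%s.png'%n)[o[1]:o[1]+60,o[0]:o[0]+80]
  a=cv2.resize(a,None,fx=8,fy=8,interpolation=cv2.INTER_CUBIC)
  for s in (-1,0,1):
    q=(proj(F,p+ty*s*.0427)-o+.5)*8-.5; print(n,q); cv2.circle(a,(int(q[0]),int(q[1])),4,(0,0,255),-1)
  cv2.imwrite('pics/chk_%s.png'%n,a)
"
python3 -c "
import cv2,numpy as np
a=cv2.imread('pics/chk_scene0.png');b=cv2.imread('pics/chk_top0.png');cv2.imwrite('pics/chk.png',cv2.resize(np.hstack([a,b]),(800,300)))"
```

```text
scene0 [444.02644719 461.52507347]
scene0 [334.40841168 478.10146732]
scene0 [223.7491383  494.83531673]
top0 [ 50.87484749 204.17380608]
top0 [167.42584217 156.82416894]
top0 [283.60620706 109.62510267]
```

View pics/chk.png

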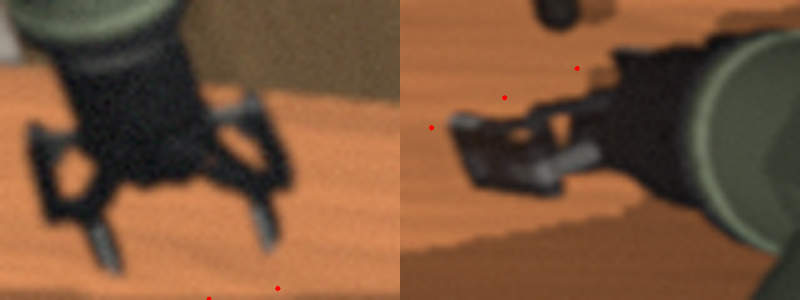

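```bash
python3 -c "
from h import *
S=C('scene')
ty=np.array([np.sin(.394),-np.cos(.394),0])
L=np.array([70+118/5,60+270/5]);Rr=np.array([70+270/5,60+248/5])
print('obs0',L,Rr)
for z in (.2,.22,.23,.24,.25):
  p=np.array([.2396,-.5769,z]); print(z,proj(S,p+ty*.0427),proj(S,p-ty*.0427))
print('obs a',660/4.4+215,130/4.4+205,'obs b',320+29.5,220+40.)
for z in (0,.01,.02,.03,.04): print(z,proj(S,[.6218,.2242,.2597+z]),proj(S,[.6174,.2076,.135+z]))
"
```

```text
obs0 [ 93.6 114. ] [124.  109.6]
0.2 [ 98.75713978 124.44081845] [126.09526649 120.27676366]
0.22 [ 96.78747041 119.58265939] [124.44141443 115.41923354]
0.23 [ 95.78633303 117.11336953] [123.60092972 112.95064528]
0.24 [ 94.77408598 114.61667783] [122.7512072  110.45492461]
0.25 [ 93.7505433  112.09212562] [121.89209371 107.93162176]
obs a 365.0 234.54545454545453 obs b 349.5 260.0
0 [360.128328   239.56495411] [347.35630016 263.94498878]
0.01 [360.71249984 237.2290132 ] [347.80759398 261.96615307]
0.02 [361.30506434 234.85951232] [348.26481838 259.96131293]
0.03 [361.9062037  232.45572302] [348.72809103 257.92995236]
0.04 [362.51610537 230.0168956 ] [349.19753275 255.87154165]
```

The visible fingertip sits slightly higher than the projected TCP, so I'll lower 1.5 cm more. That still clears the crate rim by about 30 mm. Then I'll creep into contact.

Emit:
servo_tool(
  rows=[
    [[0,0,0.5,0,0,0],[0,0,0.5,0,0,0],[0,0,0.5,0,0,0],[0,0.2,0,0,0,0],[0,0.2,0,0,0,0]],
  ],
)

```text
clock: 5.65
position: [0.6164, 0.2034, 0.12]
tool_rot: [-3.142, -0.0, -0.252]
force: [-0.0, -0.3, -0.2]
grip_width: -0.0002
```

Emit:
servo_tool(
  rows=[
    [[0,0.2,0,0,0,0],[0,0.2,0,0,0,0],[0,0.2,0,0,0,0],[0,0.2,0,0,0,0],[0,0.2,0,0,0,0]],
  ],
)

```text
clock: 6.28
position: [0.6143, 0.1946, 0.1205]
tool_rot: [-3.14, -0.001, -0.252]
force: [0.7, 5.2, 8.1]
grip_width: -0.0
```

```bash
python3 -c "
from h import *
snap('c')"
```

```text
6.375 [0.61439672 0.19463514 0.12067748] [-3.13989033e+00 -1.16882098e-03 -2.51721552e-01] [-0.0660428   3.85000744  5.7497069 ] board [ 18.  104.4]
```

View pics/scene_c_z.png

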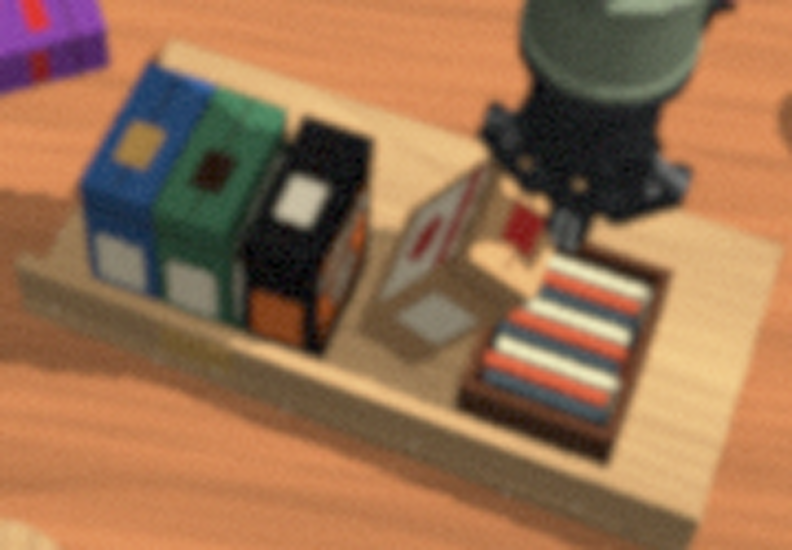

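The reading shows ~8 N vertical force, so the wide jaw linkage is riding on the edge instead of the finger. I'll back off, rise and turn the gripper 90° so the narrow finger side pushes.

Emit:
servo_tool(
  rows=[
    [[0,-1,0,0,0,0],[0,-1,-1,0,0,0],[0,-1,-2,0,0,0],[0,0,-2,0,0,10],[0,0,0,0,0,10]],
  ],
)

```text
clock: 7.0
position: [0.6202, 0.223, 0.1689]
tool_rot: [3.138, 0.005, -0.54]
force: [-1.6, -0.2, -2.5]
grip_width: 0.0001
```

```bash
python3 -c "
from h import *
snap('d');print(bot.observe()['qpos'])"
```

```text
7.1 [0.61989029 0.22239489 0.16779237] [ 3.13442508e+00  2.86883679e-03 -5.39956066e-01] [-0.40646536  0.77634682 -1.0120911 ] board [ 16.5 132.7]
[-0.46920784  0.61298538  0.0531846   1.53060684 -0.03416874  1.0064599
 -2.51793064]
```

View pics/scene_d_z.png

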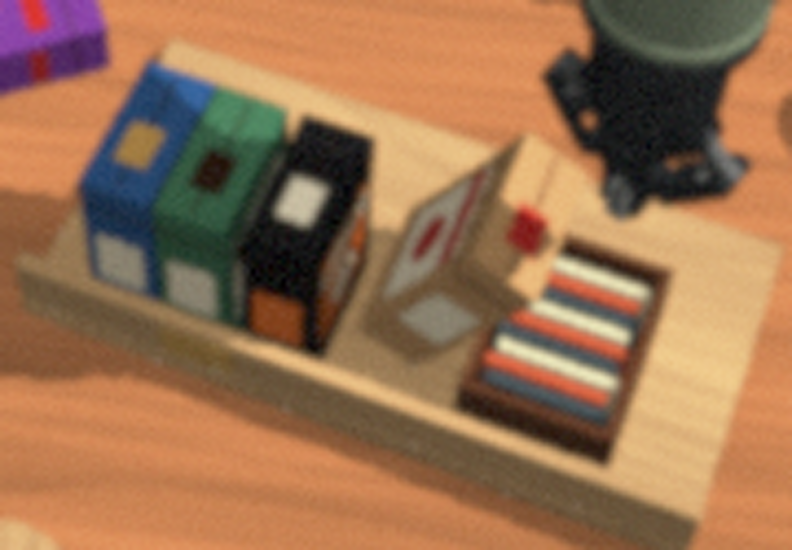

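Carton is back where it was, and joint 7 is at its limit, so I turn the other way.

Emit:
servo_tool(
  rows=[
    [[0,0,-0.3,0,0,-10.5],[0,0,-0.3,0,0,-10.5],[0,0,-0.3,0,0,-10.5],[0,0,-0.3,0,0,-10.5],[0,0,-0.3,0,0,-10.5]],
  ],
)

```text
clock: 7.72
position: [0.6195, 0.2231, 0.1824]
tool_rot: [-3.141, 0.008, 0.388]
force: [-0.1, -0.6, 0.3]
grip_width: -0.0003
```

Emit:
servo_tool(
  rows=[
    [[0,0,0,0,0,-10.5],[0,0,0,0,0,-10.5],[0,0,0,0,0,-10.5],[0,0,0,0,0,-10.5],[0,0,0,0,0,-10.5]],
  ],
)

```text
clock: 8.35
position: [0.6197, 0.2231, 0.1826]
tool_rot: [-3.136, 0.004, 1.304]
force: [-0.5, -0.9, 0.5]
grip_width: 0.0
```

Emit:
servo_tool(
  rows=[
    [[0,0,0,0,0,-1.5],[0,0,0,0,0,0]],
  ],
)

```text
clock: 8.6
position: [0.6197, 0.2224, 0.1822]
tool_rot: [-3.135, 0.004, 1.318]
force: [0.1, -0.0, 0.2]
grip_width: -0.0003
```

```bash
python3 -c "
from h import *
snap('e');print(bot.observe()['qpos'])"
```

```text
8.7 [0.61961964 0.22238927 0.18210007] [-3.13496278  0.00452161  1.31823536] [-0.12857682 -0.19395027 -0.36256535] board [ 16.3 132.6]
[-0.17487714  0.6239023  -0.4110648   1.49866627  0.26592562  1.08275565
 -0.89641036]
```

View pics/scene_e_z.png

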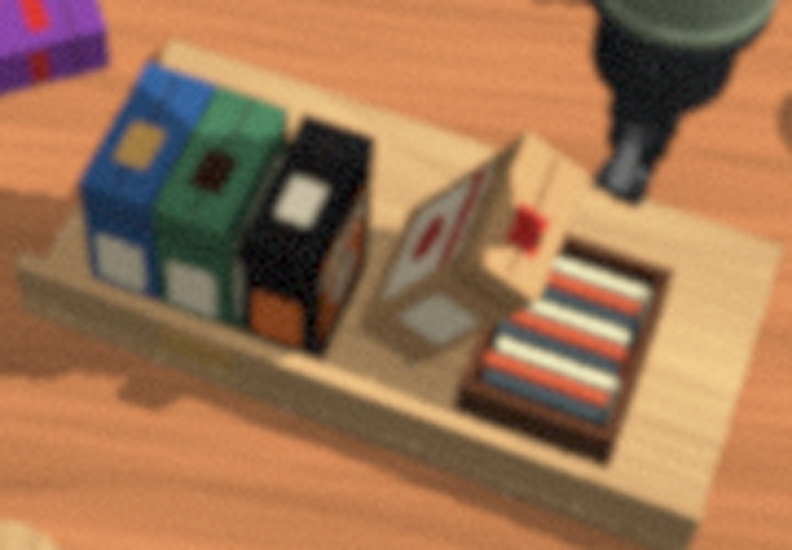

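The narrow profile now faces the carton. Next I lower and push right.

Emit:
servo_tool(
  rows=[
    [[0,0,2,0,0,0],[0,0,2,0,0,0],[0,0,2,0,0,0],[0,0,0.4,0,0,0],[-0.4,0,0,0,0,0]],
  ],
)

```text
clock: 9.32
position: [0.6181, 0.2184, 0.1179]
tool_rot: [-3.135, 0.005, 1.321]
force: [0.1, -0.5, 0.4]
grip_width: -0.0
```

Emit:
servo_tool(
  rows=[
    [[-0.4,0,0,0,0,0],[-0.4,0,0,0,0,0],[-0.3,0,0,0,0,0],[-0.2,0,0,0,0,0],[-0.2,0,0,0,0,0]],
  ],
)

```text
clock: 9.95
position: [0.6144, 0.2036, 0.1181]
tool_rot: [-3.135, 0.005, 1.32]
force: [0.8, -0.8, -0.5]
grip_width: -0.0001
```

Emit:
servo_tool(
  rows=[
    [[-0.2,0,0,0,0,0],[-0.2,0,0,0,0,0],[-0.2,0,0,0,0,0],[-0.2,0,0,0,0,0],[-0.2,0,0,0,0,0]],
  ],
)

```text
clock: 10.58
position: [0.6131, 0.1963, 0.1199]
tool_rot: [-3.137, 0.0, 1.321]
force: [0.6, 9.6, 18.0]
grip_width: 0.0002
```

```bash
python3 -c "
from h import *
snap('f')"
```

```text
10.675 [0.61305722 0.19619446 0.12001044] [-3.13737383e+00  4.19600027e-04  1.32132432e+00] [-0.26751619  7.40510026 15.57833135] board [ 16.4 105.6]
```

View pics/scene_f_z.png

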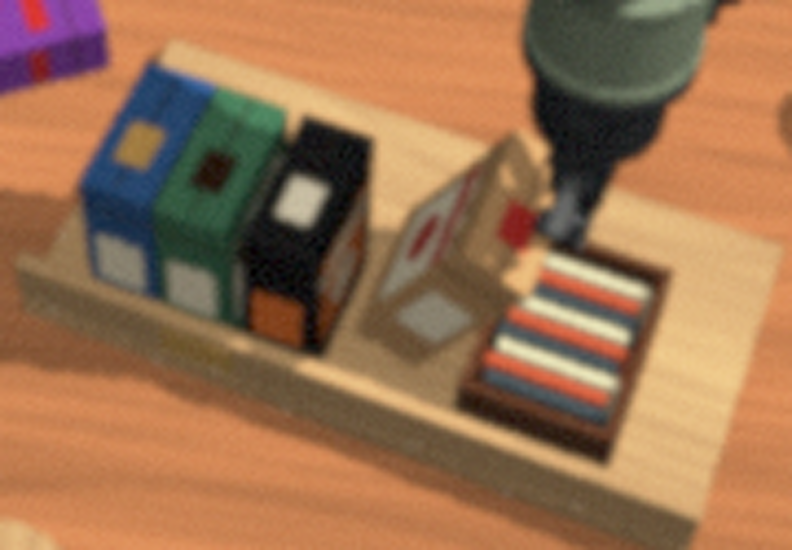

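The ~20 N force points along the carton's top-face normal. That means the fingertip bottom is riding on the edge, and the real tip is ~2 cm higher than the reported TCP, which the image also suggests. I'll back off at once and go lower, watching the force.

Emit:
servo_tool(
  rows=[
    [[1,0,-0.3,0,0,0],[1,0,0,0,0,0],[0.3,0,0,0,0,0],[0,0,1,0,0,0],[0,0,0.5,0,0,0]],
  ],
)

```text
clock: 11.3
position: [0.6171, 0.2156, 0.1048]
tool_rot: [-3.134, 0.006, 1.32]
force: [-0.5, -0.1, -0.0]
grip_width: -0.0002
```

```bash
python3 -c "
from h import *
snap('g')
S=C('scene');print((proj(S,bot.observe()['position'])-[310,210])*9)
a=cv2.imread('pics/scene_g.png')[210:275,310:395];cv2.imwrite('pics/gz.png',cv2.resize(a,None,fx=9,fy=9,interpolation=cv2.INTER_CUBIC))"
```

```text
11.4 [0.61707329 0.21564522 0.10498147] [-3.13365648  0.00563711  1.32009392] [ 5.46906153e-01  1.24957400e-04 -3.99552235e-01] board [ 15.5 125.5]
[351.65444113 539.9313071 ]
```

View pics/gz.png

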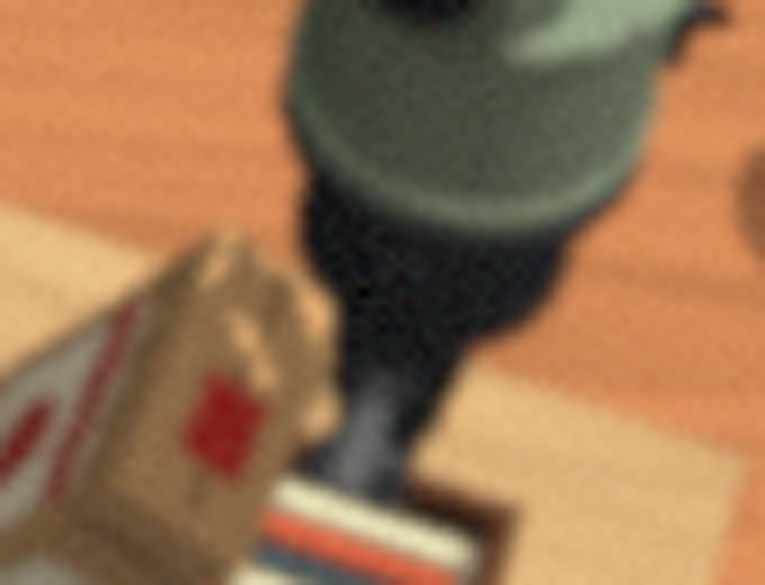

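Here too the visible tip is ~4 px above the projected TCP (about 2 cm). One more cm down, then push.

Emit:
servo_tool(
  rows=[
    [[0,0,0.5,0,0,0],[0,0,0.5,0,0,0],[-0.5,0,0,0,0,0],[-0.5,0,0,0,0,0],[-0.3,0,0,0,0,0]],
  ],
)

```text
clock: 12.08
position: [0.6143, 0.203, 0.0963]
tool_rot: [-3.135, 0.005, 1.32]
force: [0.7, 0.3, -0.4]
grip_width: 0.0003
```

Emit:
servo_tool(
  rows=[
    [[-0.2,0,0,0,0,0],[-0.2,0,0,0,0,0],[-0.2,0,0,0,0,0]],
  ],
)

```text
clock: 12.45
position: [0.6127, 0.1977, 0.0961]
tool_rot: [-3.135, 0.005, 1.321]
force: [0.5, 0.9, 0.3]
grip_width: 0.0002
```

Light force now. Continuing.

Emit:
servo_tool(
  rows=[
    [[-0.2,0,0,0,0,0],[-0.2,0,0,0,0,0],[-0.2,0,0,0,0,0]],
  ],
)

```text
clock: 12.82
position: [0.6112, 0.1918, 0.0961]
tool_rot: [-3.135, 0.005, 1.32]
force: [-0.7, 0.0, 1.0]
grip_width: -0.0002
```

```bash
python3 -c "
from h import *
snap('i')"
```

```text
12.925 [0.61122802 0.19162702 0.09610267] [-3.134713    0.00483085  1.32008852] [ 0.85035322 -0.38266466  0.37778211] board [ 15.7 100.7]
```

View pics/scene_i_z.png

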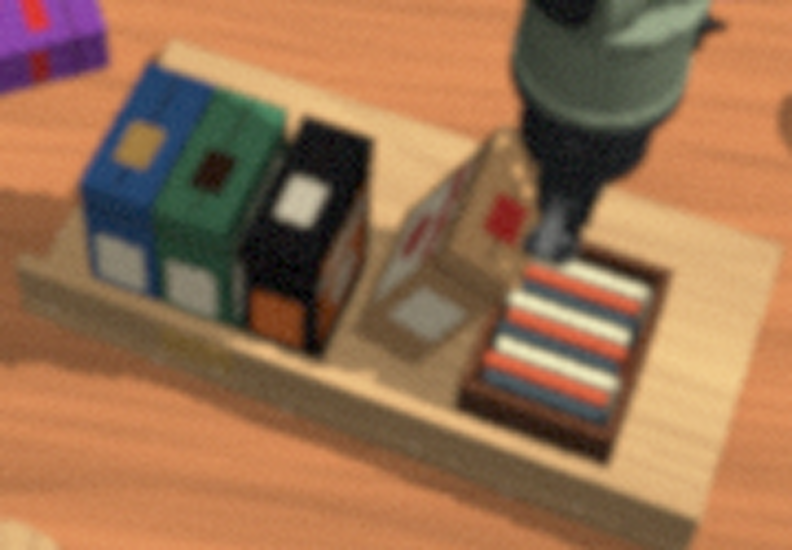

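The carton is tipping up at light force: its top has moved right and the label is now at about (507,218). Continuing slowly.

Emit:
servo_tool(
  rows=[
    [[-0.2,0,0,0,0,0],[-0.2,0,0,0,0,0],[-0.2,0,0,0,0,0],[-0.2,0,0,0,0,0]],
  ],
)

```text
clock: 13.42
position: [0.6092, 0.184, 0.0961]
tool_rot: [-3.135, 0.005, 1.32]
force: [0.5, 0.3, -0.3]
grip_width: 0.0
```

Emit:
servo_tool(
  rows=[
    [[-0.2,0,0,0,0,0],[-0.2,0,0,0,0,0],[-0.2,0,0,0,0,0]],
  ],
)

```text
clock: 13.8
position: [0.6078, 0.1782, 0.0962]
tool_rot: [-3.135, 0.005, 1.32]
force: [-0.4, 1.4, -0.4]
grip_width: 0.0003
```

```bash
python3 -c "
from h import *
snap('j')"
```

```text
13.9 [0.60778228 0.17805632 0.09622465] [-3.13483438  0.00479498  1.32010351] [-0.2626139   0.92992615  0.25082796] board [15.7 86.7]
```

View pics/scene_j_z.png

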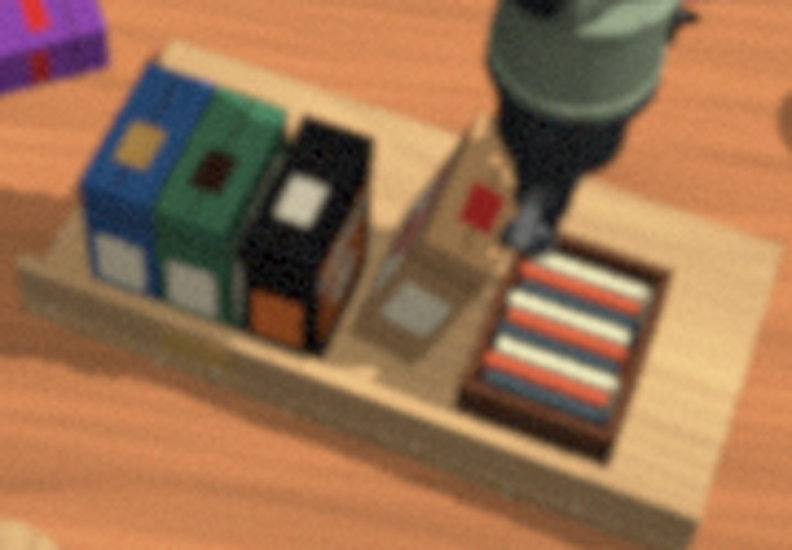

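Emit:
servo_tool(
  rows=[
    [[-0.15,0,0,0,0,0],[-0.15,0,0,0,0,0],[-0.15,0,0,0,0,0],[0,0,0,0,0,0],[0,0,0,0,0,0]],
  ],
)

```text
clock: 14.52
position: [0.6067, 0.1741, 0.0962]
tool_rot: [-3.135, 0.005, 1.32]
force: [-0.4, 0.8, -0.0]
grip_width: 0.0001
```

```bash
python3 -c "
from h import *
snap('k')"
```

```text
14.625 [0.60665199 0.17406677 0.09620504] [-3.13474923  0.00465488  1.32044581] [-0.06231396  0.05888267  0.21065583] board [15.6 82.6]
```

View pics/scene_k_z.png

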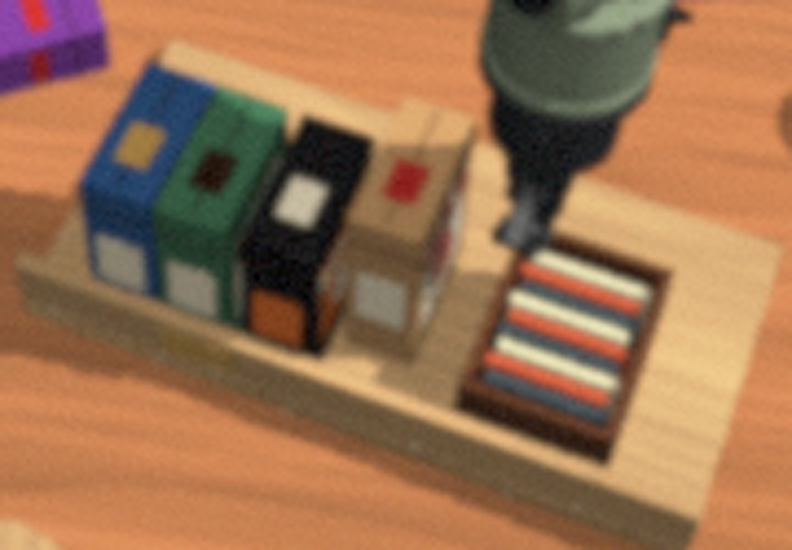

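The carton snapped upright at about (405,180)–(390,340), touching nothing, and the row hasn't moved. Now I retract upward and go round to the front.

Emit:
servo_tool(
  rows=[
    [[0.3,0,-2,0,0,0],[0.3,0,-3.5,0,0,0],[0,0,-3.5,0,0,0],[0,0,-3.5,0,0,0],[0,0,-3.5,0,0,0]],
  ],
)

```text
clock: 15.25
position: [0.6093, 0.1803, 0.2574]
tool_rot: [-3.135, 0.005, 1.321]
force: [-0.1, 0.1, 0.5]
grip_width: 0.0003
```

Emit:
servo_tool(
  rows=[
    [[0,-2.6,0,0,0,0],[-2,-2.6,0,0,0,0],[-2,-2.6,0,0,0,0],[-2,-2.6,0,0,0,0],[-2,-2.6,0,0,0,0]],
  ],
  grip=-0.5,
)

```text
clock: 15.88
position: [0.4626, 0.1347, 0.2575]
tool_rot: [-3.135, 0.005, 1.32]
force: [0.5, 0.9, 0.5]
grip_width: 0.0213
```

Emit:
servo_tool(
  rows=[
    [[0,0,0,0,0,-10.5],[0,0,0,0,0,-10.5],[0,0,0,0,0,-10.5],[0,0,0,0,0,-10.5],[0,0,0,0,0,-10.5]],
  ],
)

```text
clock: 16.5
position: [0.4636, 0.1351, 0.2575]
tool_rot: [-3.134, -0.002, 2.243]
force: [0.1, -0.2, -0.6]
grip_width: 0.0212
```

Emit:
servo_tool(
  rows=[
    [[0,0,0,0,0,-10.5],[0,0,0,0,0,-10.5],[0,0,0,0,0,-10.5],[0,0,0,0,0,-6],[0,0,0,0,0,0]],
  ],
)

```text
clock: 17.12
position: [0.4637, 0.1349, 0.2575]
tool_rot: [-3.137, -0.007, 2.89]
force: [-0.9, -0.4, 0.1]
grip_width: 0.0218
```

```bash
python3 -c "
from h import *
snap('l');print(bot.observe()['qpos'])"
```

```text
17.225 [0.46362768 0.13493755 0.25748515] [-3.1368935  -0.00673111  2.8883156 ] [-0.82742846  0.15790041  0.49633314] board [-113.3    9.3]
[ 0.20981273  0.30688119 -0.76197527  1.85500912  0.23693516  1.08133254
  0.6744711 ]
```

View pics/scene_l_z.png

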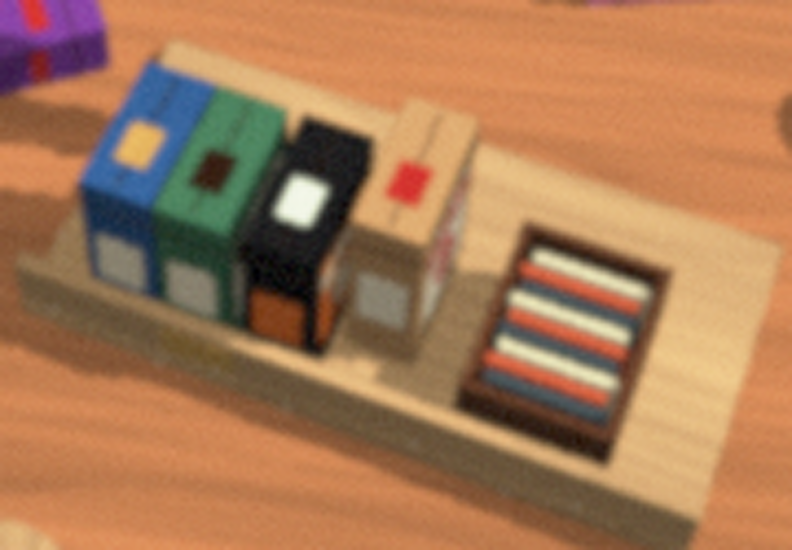

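View pics/top_l_z.png

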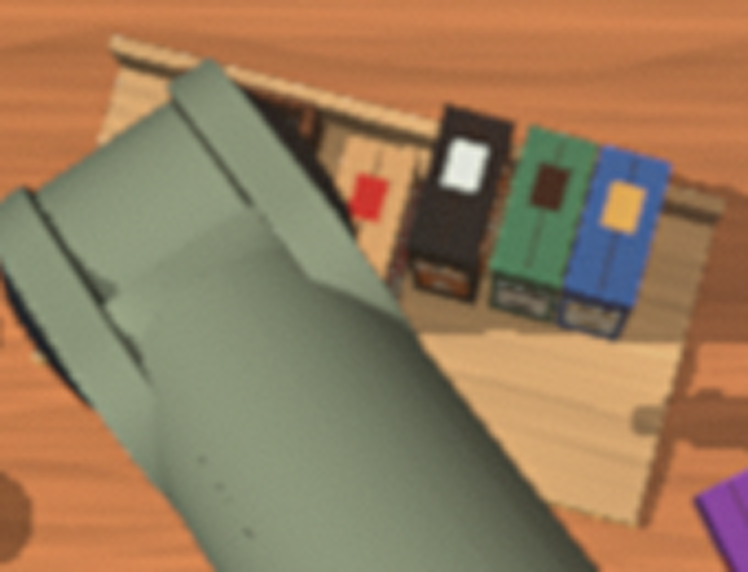

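Kraft stands upright, top corners in the scene zoom at (405,98), (478,122), (430,247) and (350,220). I'll turn those into board coordinates.

```bash
python3 -c "
from h import *
S=C('scene')
for n,p in (('kFR',(405,98)),('kFL',(478,122)),('kBL',(430,245)),('kBR',(350,220)),('label',(410,184)),('blkFR',(302,117)),('blkFL',(374,140)),('blkBL',(326,265)),('bluFR',(152,62)),('blk label',(301,200)),('grn label',(213,172)),('blu label',(140,145))): print(n,B(ray(S,sz(p),.168)))
"
```

```text
kFR [-31.4 -19.3]
kFL [-31.9  28.9]
kBL [63.7 32.7]
kBR [ 65.9 -17.5]
label [27.7  6.4]
blkFR [  7.2 -73.1]
blkFL [  6.  -25.5]
blkBL [100.5 -18.9]
bluFR [   4.8 -177. ]
blk label [ 64.2 -50. ]
grn label [  66.3 -107. ]
blu label [  65.5 -156.5]
```

Kraft needs about +37 mm in x, at y ≈ 6. Next I tilt the tool 35° so the fingertips lead.

Emit:
servo_tool(
  rows=[
    [[0,-0.3,0,0,-9,0],[0,0,0,0,-9,0],[0,0,0,0,-9,0],[0,0,0,0,-8,0],[0,0,0,0,0,0]],
  ],
)

```text
clock: 17.9
position: [0.4618, 0.1311, 0.2566]
tool_rot: [-3.129, 0.571, 2.895]
force: [0.4, -0.1, -0.2]
grip_width: 0.0213
```

```bash
python3 -c "
from h import *
from scipy.spatial.transform import Rotation as R
s=bot.observe();print(s['position'],B(s['position']),s['qpos'])
M=R.from_euler('xyz',s['tool_rot']).as_matrix();E=np.array([np.append(ex,0),np.append(ey,0),[0,0,1]]);print((E@M).round(3))
"
```

```text
[0.46176373 0.13105684 0.25663412] [-114.1    5.1] [-0.0451673   0.07894676 -0.74588268  2.26707144  0.89613607  0.72122851
 -0.12675761]
[[-0.841  0.003  0.541]
 [-0.003  1.    -0.011]
 [-0.541 -0.011 -0.841]]
```

Emit:
servo_tool(
  rows=[
    [[1.5,0,3,0,0,0],[1.5,0,3,0,0,0],[1.5,0,3,0,0,0],[1.5,0,3,0,0,0],[1.5,0,3,0,0,0]],
  ],
)

```text
clock: 18.52
position: [0.4805, 0.1235, 0.0889]
tool_rot: [-3.127, 0.569, 2.892]
force: [1.6, -0.7, -1.3]
grip_width: 0.0214
```

```bash
python3 -c "
from h import *
snap('m');print(bot.observe()['qpos'])"
```

```text
18.625 [0.47898337 0.12291738 0.08693925] [-3.12430993  0.56491338  2.89419399] [-0.77509909 -0.63687704  0.92930047] board [-95.4   1.5]
[-0.1780944   0.50851067 -0.65733518  2.40875035  1.63450713  0.77036269
 -0.91194725]
```

View pics/scene_m_z.png

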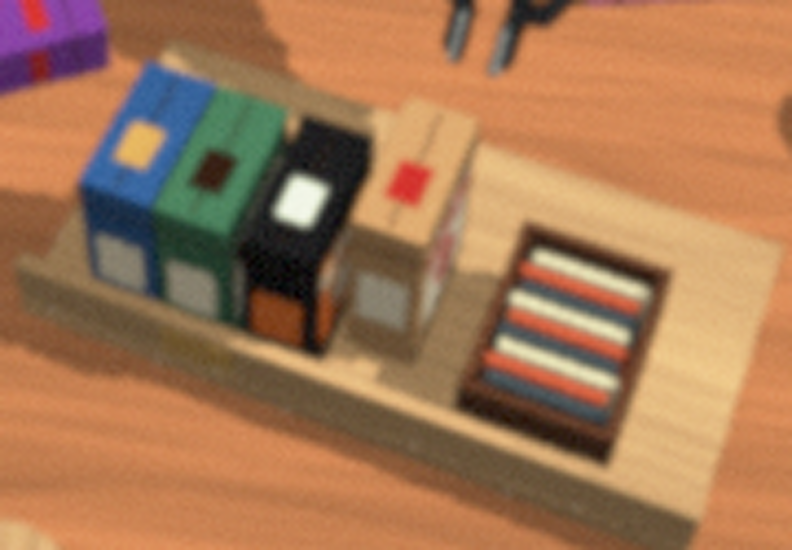

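The fingers show at the top (455,55)/(497,70), and joint 4 is near its limit. So I go forward first, which relaxes it, then down.

Emit:
servo_tool(
  rows=[
    [[-0.8,0.2,0.5,0,0,0],[-0.8,0.2,0.5,0,0,0],[-0.8,0,0.5,0,0,0],[0.5,0,0.8,0,0,0],[0.5,0,0.8,0,0,0]],
  ],
)

```text
clock: 19.25
position: [0.5081, 0.1206, 0.071]
tool_rot: [-3.129, 0.57, 2.893]
force: [0.8, 0.3, 0.4]
grip_width: 0.0213
```

```bash
python3 -c "
from h import *
snap('n');print(bot.observe()['qpos'])
S=C('scene');print((proj(S,bot.observe()['position'])-[215,205])*4.4)"
```

```text
19.35 [0.50744246 0.12062864 0.07006753] [-3.12808126  0.5684121   2.89475081] [ 0.05098641 -0.21290529 -0.07087993] board [-67.3   6.3]
[-0.15316428  0.57061842 -0.62736451  2.36516832  1.7106494   0.76990403
 -0.9149941 ]
[450.92842372 154.6069593 ]
```

View pics/scene_n_z.png

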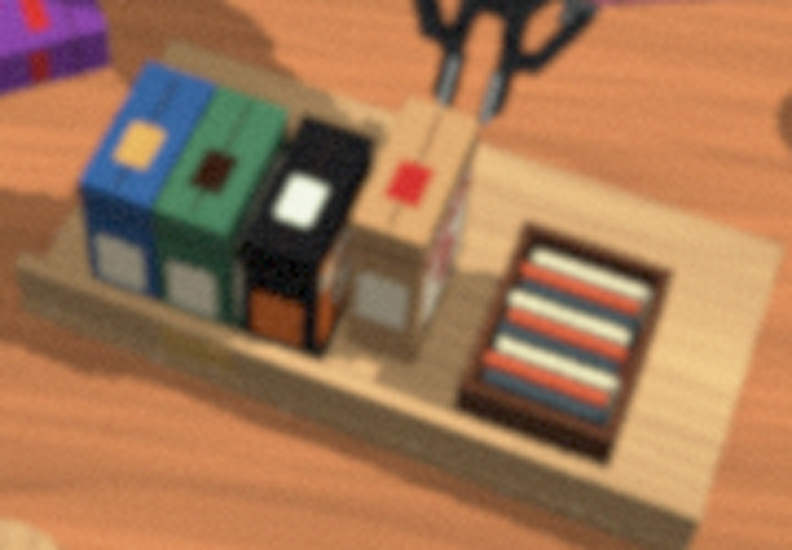

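Fingers are centred on the carton front at about (468,110), to within a few mm. Lower to push height.

Emit:
servo_tool(
  rows=[
    [[0.5,0,0.7,0,0,0],[0.5,-0.2,0.7,0,0,0],[0.5,0,0.7,0,0,0],[0.3,0,0.6,0,0,0],[0,0,0,0,0,0]],
  ],
)

```text
clock: 20.02
position: [0.5068, 0.1185, 0.0383]
tool_rot: [-3.129, 0.569, 2.894]
force: [0.9, -0.0, 0.1]
grip_width: 0.0215
```

Emit:
servo_tool(
  rows=[
    [[-0.4,0,0.26,0,0,0],[-0.4,0,0.26,0,0,0],[-0.4,0,0.26,0,0,0],[-0.4,0,0.26,0,0,0],[0,0,0,0,0,0]],
  ],
)

```text
clock: 20.65
position: [0.5259, 0.1136, 0.039]
tool_rot: [-3.129, 0.571, 2.893]
force: [-0.4, -0.3, -0.6]
grip_width: 0.0213
```

```bash
python3 -c "
from h import *
snap('o');print(bot.observe()['qpos'])"
```

```text
20.75 [0.52551003 0.1137758  0.03892645] [-3.1292992   0.57020847  2.89355017] [-0.3930858  -0.03859687  0.02165424] board [-48.1   4.1]
[-0.13325179  0.66137078 -0.60444214  2.34367689  1.82638374  0.79563114
 -0.97698821]
```

View pics/scene_o_z.png

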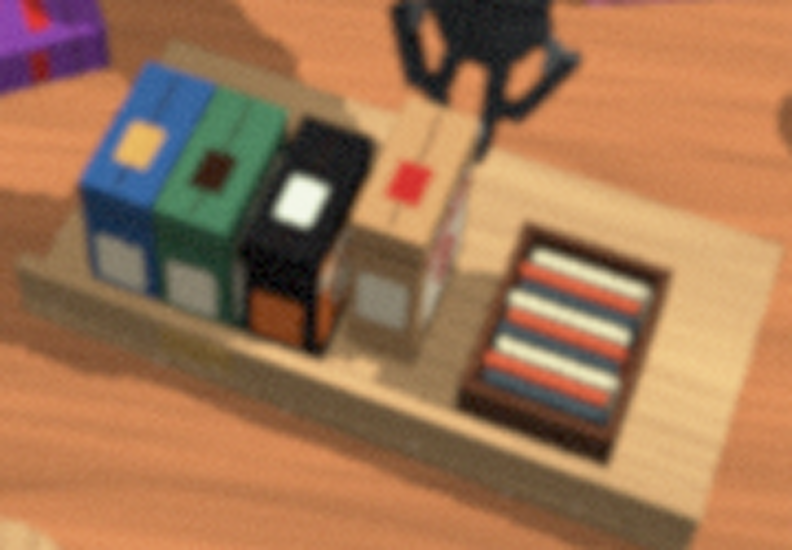

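View pics/top_o_z.png

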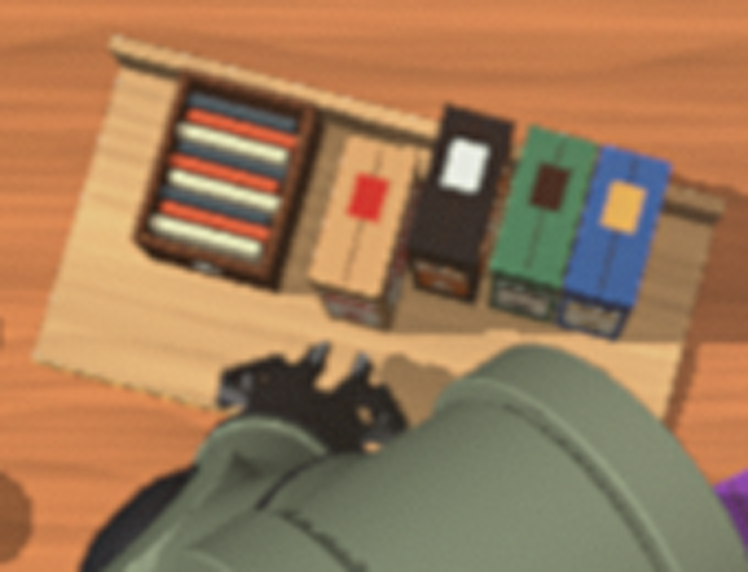

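The top view shows fingertips at (320,348) and (360,358), about 6 mm left of the carton's middle (357,320) and 24 mm short of it. I shift right 5 mm and advance.

Emit:
servo_tool(
  rows=[
    [[-0.4,-0.3,0.26,0,0,0],[-0.4,-0.2,0.26,0,0,0],[-0.4,0,0.26,0,0,0],[-0.4,0,0.26,0,0,0],[-0.2,0,0.13,0,0,0]],
  ],
)

```text
clock: 21.38
position: [0.5454, 0.1034, 0.0389]
tool_rot: [-3.129, 0.57, 2.893]
force: [-0.6, 0.2, 0.1]
grip_width: 0.0216
```

Emit:
servo_tool(
  rows=[
    [[-0.3,0,0.2,0,0,0],[-0.3,0,0.2,0,0,0],[-0.3,0,0.2,0,0,0],[-0.3,0,0.2,0,0,0]],
  ],
)

```text
clock: 21.88
position: [0.5592, 0.1, 0.0386]
tool_rot: [-3.129, 0.57, 2.894]
force: [-3.7, 0.6, 2.2]
grip_width: 0.0213
```

```bash
python3 -c "
from h import *
snap('p')"
```

```text
21.975 [0.55942124 0.09981662 0.03865422] [-3.12944363  0.57052991  2.89319582] [-0.79040906 -0.34206949  0.84176717] board [-11.8  -1. ]
```

View pics/top_p_z.png

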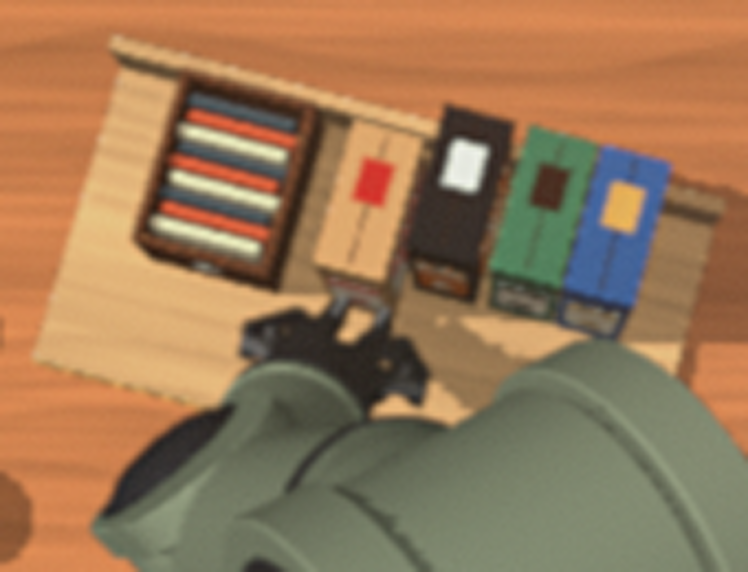

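```bash
cat >> h.py <<'E'
def kpose():
    for n,(x0,x1,y0,y1) in (("top",(235,265,125,175)),("scene",(290,330,215,265))):
        f=C(n);im=f["image"].astype(int)
        m=((im[...,0]>140)&(im[...,1]<75)&(im[...,2]<75)).astype(np.uint8)
        mm=np.zeros_like(m);mm[y0:y1,x0:x1]=m[y0:y1,x0:x1]
        nn,l,st,ce=cv2.connectedComponentsWithStats(mm)
        for i in range(1,nn):
            if st[i,4]>15: print(n,"red",st[i,4],ce[i].round(1),B(ray(f,ce[i],.168)))
        g=im.min(2); v=(g>170).astype(np.uint8)
        X=(270,290,135,165) if n=="top" else (270,295,235,265)
        mm=np.zeros_like(v);mm[X[2]:X[3],X[0]:X[1]]=v[X[2]:X[3],X[0]:X[1]]
        nn,l,st,ce=cv2.connectedComponentsWithStats(mm)
        for i in range(1,nn):
            if st[i,4]>15: print(n,"blackcarton white",st[i,4],ce[i].round(1),B(ray(f,ce[i],.168)))
E
python3 -c "
from h import *
kpose()"
```

```text
top red 49 [254.5 150.9] [42.3  6.2]
top blackcarton white 74 [275.1 147.3] [ 68.5 -48.3]
scene red 39 [305.8 249.6] [39.2  5.2]
scene blackcarton white 76 [283.  250.4] [ 65.1 -49.6]
```

View pics/scene_p_z.png

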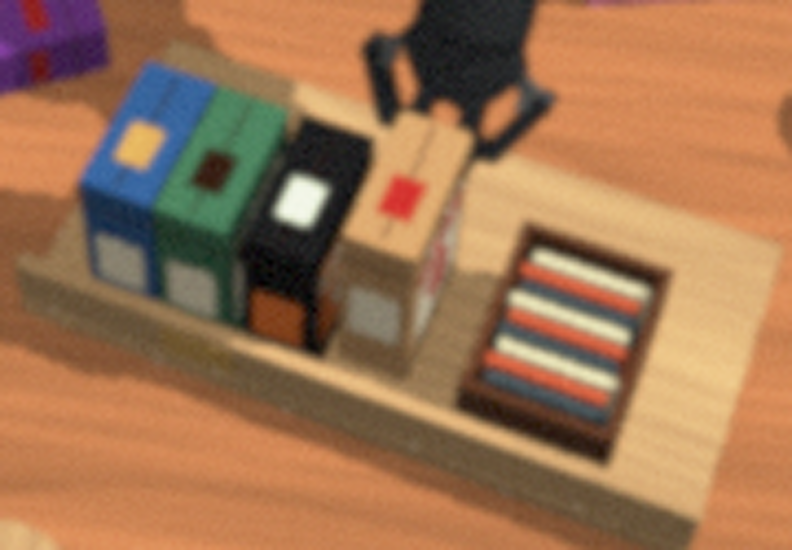

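Kraft is sliding upright and square at y ≈ 6, with 26 mm left by the label comparison in both views. I push 18 mm.

Emit:
servo_tool(
  rows=[
    [[-0.3,0,0.2,0,0,0],[-0.3,0,0.2,0,0,0],[-0.3,0,0.2,0,0,0],[-0.3,0,0.2,0,0,0],[-0.3,0,0.2,0,0,0]],
  ],
)

```text
clock: 22.7
position: [0.5767, 0.0954, 0.0383]
tool_rot: [-3.129, 0.57, 2.894]
force: [-4.4, 0.5, 3.3]
grip_width: 0.0213
```

```bash
python3 -c "
from h import *
kpose();snap('q')"
```

```text
top red 47 [256.1 145.1] [60.   6.5]
top blackcarton white 75 [275.2 147.2] [ 68.7 -48.4]
scene red 43 [303.3 254.9] [57.3  5.1]
scene blackcarton white 75 [283.1 250.3] [ 64.9 -49.6]
22.9 [0.57666692 0.09513957 0.0382645 ] [-3.12913117  0.57052234  2.89327427] [-0.01979831  0.77588581 -0.70687024] board [ 6.1 -1.3]
```

View pics/top_q_z.png

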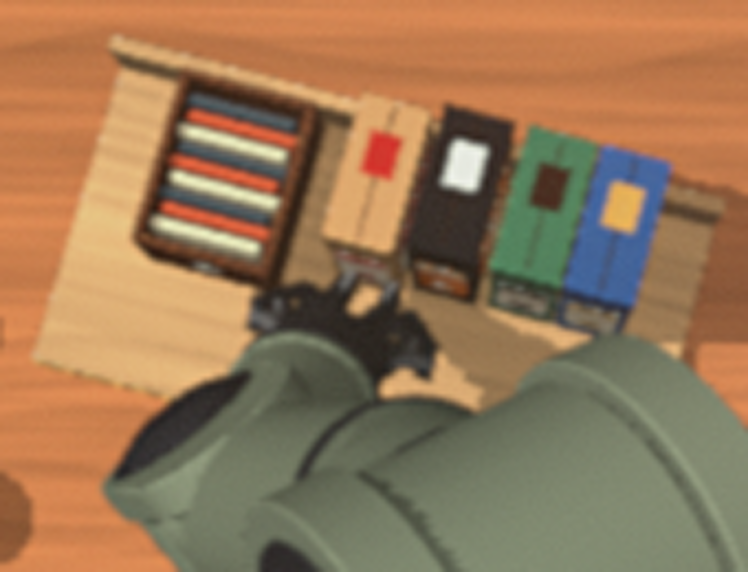

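8 mm left. I push 7 mm more in two small rows plus a hold.

Emit:
servo_tool(
  rows=[
    [[-0.3,0,0.2,0,0,0],[-0.3,0,0.2,0,0,0],[0,0,0,0,0,0]],
  ],
)

```text
clock: 23.28
position: [0.5838, 0.0934, 0.0382]
tool_rot: [-3.129, 0.571, 2.893]
force: [-0.2, 0.1, -0.3]
grip_width: 0.0213
```

```bash
python3 -c "
from h import *
kpose();print(bot.observe()['force'])"
```

```text
top red 47 [256.9 142.3] [68.4  6.5]
top blackcarton white 74 [275.1 147.3] [ 68.5 -48.3]
scene red 44 [302.5 257. ] [64.2  5.4]
scene blackcarton white 76 [283.  250.4] [ 65.1 -49.6]
[-0.36093926 -0.01256515  0.16107617]
```

Flush to within 1 mm of black in both views. Now I back straight off and rise.

Emit:
servo_tool(
  rows=[
    [[0.8,0,-0.53,0,0,0],[1.2,0,-0.8,0,0,0],[1.2,0,-0.8,0,0,0],[1.2,0,-0.8,0,0,0],[0,0,0,0,0,0]],
  ],
)

```text
clock: 24.0
position: [0.5314, 0.1075, 0.039]
tool_rot: [-3.129, 0.57, 2.895]
force: [1.3, 0.2, 0.3]
grip_width: 0.0212
```

Emit:
servo_tool(
  rows=[
    [[0,0,-2,0,0,0],[0,0,-2,0,0,0],[0,0,-1,0,0,0],[0,0,0,0,0,0],[0,0,0,0,0,0]],
  ],
)

```text
clock: 24.62
position: [0.5066, 0.1139, 0.0808]
tool_rot: [-3.129, 0.57, 2.893]
force: [-0.5, -0.3, 0.4]
grip_width: 0.0213
```

```bash
python3 -c "
from h import *
kpose();snap('r')"
```

```text
top red 47 [256.9 142.3] [68.4  6.5]
top blackcarton white 74 [275.1 147.3] [ 68.5 -48.3]
scene red 44 [302.5 257. ] [64.2  5.4]
scene blackcarton white 76 [283.  250.4] [ 65.1 -49.6]
24.825 [0.50627117 0.1139266  0.08067431] [-3.12889757  0.56966844  2.89357221] [ 0.08223396 -0.62693925  0.10081425] board [-66.8  -0.5]
```

View pics/top_r_z.png

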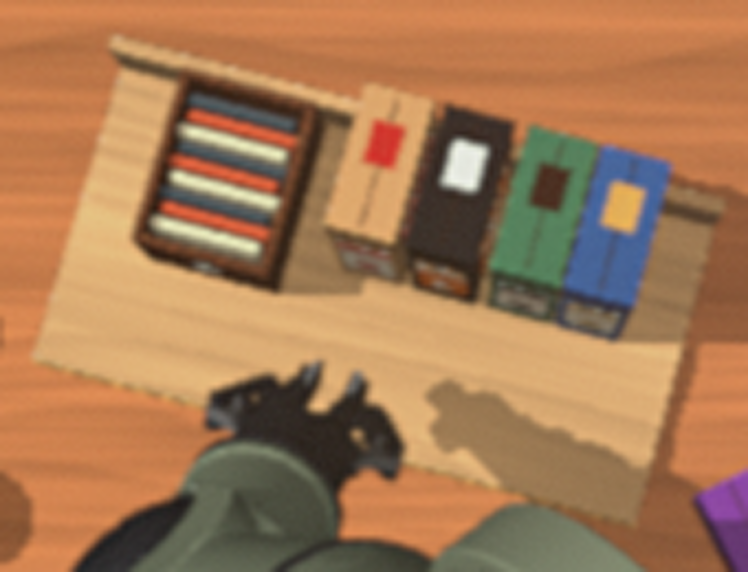

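View pics/scene_r_z.png

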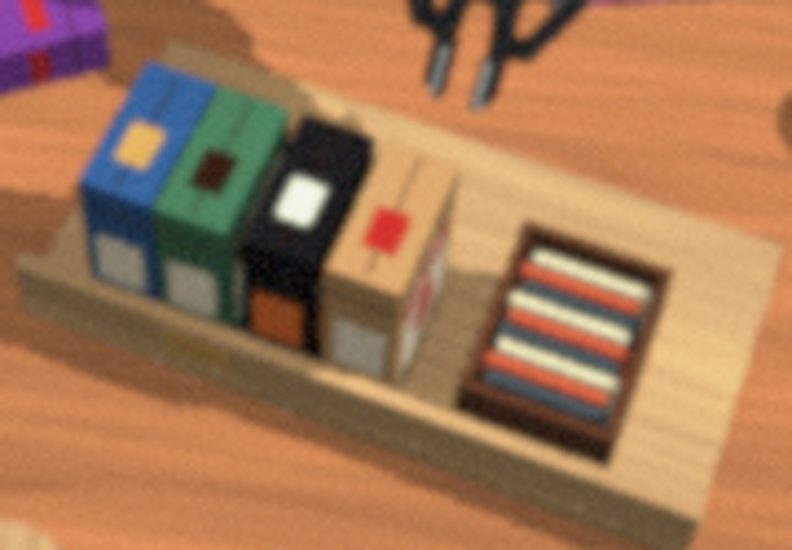

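Both views show the kraft carton upright, square and flush beside black. The row and crate are unmoved and the fingers are well clear.

```bash
python3 -c "
from workcell import bot
bot.job_done();print(bot.observe()['clock'])"
```

```text
the job is handed in; nothing more can be done
the job is handed in; nothing more can be done
```

The kraft carton is back upright on its base and flush with the other three, and I handed the job in at about 25 s of the 51 s allowed. No verdict is reported.

**What I did:** I tipped the carton up by pushing its left side with the shut fingertips. I then slid it straight back by about 37 mm with two tilted fingertips low on its front face.

**Last checks:** In both cameras its label lies within 1 mm of the black carton's label in board x, and its centre is at about y = 6 mm. By eye it looks upright and square. The black carton's label did not shift, and the other cartons and the crate look unmoved. I did not check the pitcher, cup, tamper or dosing cup again at the end. The fingers are well clear.

**What disagreed:**
- **Fingertip height:** the visible fingertip sat about 2 cm higher than the reported TCP. Because of that, my first two tries at tipping pressed on the carton's top edge instead of its side.
- **Force on those tries:** the wrist force read about 10 N on the first and 20.4 N on the second, at the end of each move. That is at the 20 N limit on finger contact with the carton, so I can't rule out that it was briefly passed. The carton did not slide or fall either time.
- **Force afterwards:** during the actual tipping the wrist force stayed at or below 1.5 N, and during the slide at about 5.5 N or less.

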